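# Close the sample jars with their own lids

### The job

Close the four washed sample jars: put each lid on the jar whose rim has the same colour, plug down in the mouth and flange lying flat on the rim. Set each lid down on its jar rather than dropping it, leave the jars standing upright where they are, and do not disturb the two bottles at the sides.

Things in the scene. Friction and masses are not known exactly. Their poses are not given: they have to be found in the camera images.
- jar_red: Empty open jar, round, 76 mm outside diameter, 50 mm tall, white below with a red rim (the top 16 mm of the wall, seen from above as a red ring). Mouth 56 mm across, inner floor 8 mm above the bench. Loose, 0.2 to 0.45 kg. Origin: centre of its underside, z up.
- lid_red: Red round lid, loose on the bench, knob up, 0.04 to 0.09 kg. Origin: centre of underside, z up. From there: white plug 42 mm diameter, 0 to 12 mm; red flange 72 mm diameter, 12 to 18 mm; red cylindrical knob (grip here) 24 mm diameter, 18 to 46 mm. Seated, the plug hangs with play in the jar's mouth and the flange rests on the rim: lid origin 38 mm above the jar's.
- jar_blue: Empty open jar, round, 76 mm outside diameter, 50 mm tall, white below with a blue rim (the top 16 mm of the wall, seen from above as a blue ring). Mouth 56 mm across, inner floor 8 mm above the bench. Loose, 0.2 to 0.45 kg. Origin: centre of its underside, z up.
- lid_blue: Blue round lid, loose on the bench, knob up, 0.04 to 0.09 kg. Origin: centre of underside, z up. From there: white plug 42 mm diameter, 0 to 12 mm; blue flange 72 mm diameter, 12 to 18 mm; blue cylindrical knob (grip here) 24 mm diameter, 18 to 46 mm. Seated, the plug hangs with play in the jar's mouth and the flange rests on the rim: lid origin 38 mm above the jar's.
- jar_yellow: Empty open jar, round, 76 mm outside diameter, 50 mm tall, white below with a yellow rim (the top 16 mm of the wall, seen from above as a yellow ring). Mouth 56 mm across, inner floor 8 mm above the bench. Loose, 0.2 to 0.45 kg. Origin: centre of its underside, z up.
- lid_yellow: Yellow round lid, loose on the bench, knob up, 0.04 to 0.09 kg. Origin: centre of underside, z up. From there: white plug 42 mm diameter, 0 to 12 mm; yellow flange 72 mm diameter, 12 to 18 mm; yellow cylindrical knob (grip here) 24 mm diameter, 18 to 46 mm. Seated, the plug hangs with play in the jar's mouth and the flange rests on the rim: lid origin 38 mm above the jar's.
- jar_green: Empty open jar, round, 76 mm outside diameter, 50 mm tall, white below with a green rim (the top 16 mm of the wall, seen from above as a green ring). Mouth 56 mm across, inner floor 8 mm above the bench. Loose, 0.2 to 0.45 kg. Origin: centre of its underside, z up.
- lid_green: Green round lid, loose on the bench, knob up, 0.04 to 0.09 kg. Origin: centre of underside, z up. From there: white plug 42 mm diameter, 0 to 12 mm; green flange 72 mm diameter, 12 to 18 mm; green cylindrical knob (grip here) 24 mm diameter, 18 to 46 mm. Seated, the plug hangs with play in the jar's mouth and the flange rests on the rim: lid origin 38 mm above the jar's.
- brown_bottle: Bystander: closed brown bottle, 60 mm diameter, 120 mm tall, 0.4 kg, loose, standing to one side of the work. Origin: centre of its underside.
- white_bottle: Bystander: closed white bottle, 66 mm diameter, 150 mm tall, 0.4 kg, loose, standing to one side of the work. Origin: centre of its underside.
Things that resemble listed ones, but are neither listed nor needed, are in the scene too. What is shaped like the lid_red but black is not meant.

How it is judged (in metres and radians):
At the end, for the whole second after the job is handed in: Every lid is on the jar of its own colour: centres within 10 mm, lid origin 34 to 42 mm above the jar's origin (seated 38), lid and jar within 0.08 rad of upright, jars on the bench within 40 mm of where they began, everything released and at rest (horizontal distance between lid_red and jar_red below 0.01 m and z of lid_red in the frame of jar_red between 0.034 and 0.042 m and angle between each of lid_red, jar_red, lid_blue, jar_blue, lid_yellow, jar_yellow, lid_green, jar_green's own z axis and vertical below 0.08 rad and height (world z) of each of jar_red, jar_blue, jar_yellow, jar_green below 0.006 m and distance of each of jar_red, jar_blue, jar_yellow, jar_green from where it was at the start of the episode below 0.04 m and linear speed of each of lid_red, jar_red, lid_blue, jar_blue, lid_yellow, jar_yellow, lid_green, jar_green below 0.02 m/s and horizontal distance between lid_blue and jar_blue below 0.01 m and z of lid_blue in the frame of jar_blue between 0.034 and 0.042 m and horizontal distance between lid_yellow and jar_yellow below 0.01 m and z of lid_yellow in the frame of jar_yellow between 0.034 and 0.042 m and horizontal distance between lid_green and jar_green below 0.01 m and z of lid_green in the frame of jar_green between 0.034 and 0.042 m); the robot touches nothing.
It fails at once if a lid is dropped: it falls free of the fingers at over 0.6 m/s (a drop of about 2 cm) ((linear speed of lid_red above 0.6 m/s and contact force between the fingers and lid_red below 0.01 N) or (linear speed of lid_blue above 0.6 m/s and contact force between the fingers and lid_blue below 0.01 N) or (linear speed of lid_yellow above 0.6 m/s and contact force between the fingers and lid_yellow below 0.01 N) or (linear speed of lid_green above 0.6 m/s and contact force between the fingers and lid_green below 0.01 N)).
It fails at once if the brown bottle is shifted by more than 2 cm or tipped over (distance of brown_bottle from where it was at the start of the episode above 0.02 m or angle between brown_bottle's own z axis and vertical above 0.3 rad).
It fails at once if the white bottle is shifted by more than 2 cm or tipped over (distance of white_bottle from where it was at the start of the episode above 0.02 m or angle between white_bottle's own z axis and vertical above 0.3 rad).
It also fails if it takes over 96 s, if anything falls off the work surface, if the arm or the gripper's body presses on something with over 40 N, if the wrist force passes 120 N, or if a joint passes its speed limit or range.

### The arm

A 6-joint arm with a two-finger parallel gripper is mounted at the origin on the work surface. World frame = base frame: x ahead of the robot, y to its left, z up, the work surface at z = 0. Lengths are in mm, angles in rad, forces in N, time in s.
With the tool pointing down it reaches from about 350 to 1000 mm from the base axis. Payload 7.1 kg.
Tool frame: the origin (TCP) lies at the very end of the fingers, on their centre line; the grasp point (between the pads) lies 19 mm behind it; z points along the fingers, y is the line along which they close (so a half turn about z gives the same grasp; the last joint's range is limited). The gripper opens to 85 mm and grips with 20 to 120 N. Pads are 22 mm wide; open, the fingers measure 114 mm over their backs; the gripper's body (76 mm by 85 mm) begins 54 mm behind the grasp point. The pads swing forward as they close: fully open they stand 13 mm farther back than shut.
Start: joints at [-1.324, 0.423, 1.63, -0, 1.089, -0.019], TCP at [164.194, -603.03, 231.319] pointing down, gripper open.
Joint ranges: [-3, 3], [-0.9, 2.11], [0.09, 2.58], [-1.31, 4.45], [0.11, 2.69], [-2.54, 2.54]. Speed limits (rad/s): [2.39, 2.39, 3.01, 3.14, 3.14, 3.14].

### API

Orientations are given as a unit quaternion [w, x, y, z].
In Python, from workcell import sensors, viewer, ticket gives the robot as it stands. The module is installed in compiled form; this text tells all that it offers.
- The arm moves only by the tool servo_tool, never from a script. Its argument "plan" is a list of rows, each an object of numbers: "gripper": the opening in per cent of the stroke, from 0 (shut) to 100 (fully open); "x", "y", "z": the shift along the world's x, y, z in cm; "turn": the turn about the world's z in rad. A call has exactly 5 rows; each row shifts and turns the commanded pose from where the row before left it; what a row does not reach is not made up. A row lasts 1/10 s, in which the tool goes at most 50 mm and 8.59 degrees, less where a joint would pass 70% of its speed; a pose out of reach is approached as far as the arm can. A call with a gripper value outside its range is refused whole. The fingers move at their own pace and stop on an object; the grip force is fixed at half the most. Time passes only in rows, so rows that do not move let the fingers close, or fill a call up. It gives the time, the measured TCP pose, the force, the opening and the grip force at its end, in the units of the state.
- sensors.get_state(): the state, without advancing time (a new reading comes with each control period).
- viewer.get_image(name): name is "scene" or "side" or "wrist"; returns a dict with "frame" (400x640x3 uint8, red, green, blue), "mtx" (3x3 intrinsics, pixels), "D" ([k1, k2, p1, p2, k3] as OpenCV has them; the pictures are not rectified), "eye" and "orientation" of the camera in the world. Camera axes: x right, y up, looking along -z (the intrinsics and any distortion apply to the point x, -y, -z); pixel columns grow to the right and rows downward; lengths in mm; the calibration is good to about 2 mm. A picture is of the moment at which its call begins. There is no depth.
- ticket.job_done(): hands the job in; it is judged then, once.
The state is a dict: "time_s": time; "qpos": joint angles; "dq": joint speeds; "joint_efforts": joint torques, N m; "eef_pos": TCP position; "eef_rot": TCP orientation; "ft_force": force on the tool from outside, world axes, zero at the start; "wrist_torque": the same for the moment, N m; "opening": opening from 0.0 (shut) to 1.0 (fully open); "grip_force": force on a finger pad.
Only numpy, scipy, OpenCV 4.12 (cv2) and the standard library are available. Lean on these libraries where they do the work, as an engineer would, in place of code of your own. Each camera call takes 0.05 s, during which the arm holds its last target. There are 200 camera calls.

## Working session

There is one attempt and no reset: what is moved stays moved. The work goes in short steps, Python scripts to look and compute and a tool call to move; the robot and the scene stay as the last step left them, time stands still between calls to the robot, and variables do not carry over. Pictures are saved under pics/ and viewed, at most 14 in all, crops included, and the job is handed in when it is done.

Besides the shell and the picture viewer there is one more tool, called after "Call:" as name(argument=value, ...), one argument or row to a line, values as JSON. servo_tool: Moves the arm, as the interface text tells. Its arguments: {"type":"object","properties":{"plan":{"type":"array","items":{"type":"object","properties":{"gripper":{"type":"number"},"x":{"type":"number"},"y":{"type":"number"},"z":{"type":"number"},"turn":{"type":"number"}}}}},"required":["plan"]}

```bash
mkdir -p pics
python3 - <<'E'
from workcell import sensors, viewer
import cv2
print(sensors.get_state())
for n in ["scene","side"]:
    r=viewer.get_image(n); cv2.imwrite(f"pics/{n}0.png",r["frame"][:,:,::-1]); print(n,r["mtx"],r["D"],r["eye"],r["orientation"])
E
```

```text
{'time_s': 0.0, 'qpos': array([-1.32402207e+00,  4.23870928e-01,  1.63070934e+00,  1.33131605e-05,
        1.08859387e+00, -1.90188621e-02]), 'dq': array([-0.00064939, -0.00074493, -0.00027856,  0.00038888,  0.00165111,
        0.00061402]), 'joint_efforts': array([-6.34236130e-06, -5.57390749e+01, -2.81740612e+01, -1.45372719e-04,
        7.34825910e-03, -2.02092508e-05]), 'eef_pos': array([ 164.05208116, -602.50665357,  230.51930781]), 'eef_rot': array([-7.86290568e-04,  9.91182342e-01,  1.32502606e-01, -8.39964783e-05]), 'ft_force': array([-0.78722699,  0.43242481, -0.45280786]), 'wrist_torque': array([ 0.00077603,  0.00772617, -0.03818629]), 'grip_force': 0.0, 'opening': 0.9998533073103715}
scene [[434.06909278   0.         312.41853865]
 [  0.         434.06909278 199.15237488]
 [  0.           0.           1.        ]] [-0.04176263  0.          0.          0.          0.        ] [1128.65380679 -547.72990872  886.77158486] [0.85904844 0.34376276 0.14620619 0.34998098]
side [[487.25905843   0.         326.26553092]
 [  0.         487.25905843 202.93418276]
 [  0.           0.           1.        ]] [-0.09949942  0.          0.          0.          0.        ] [  40.91217157 1037.08816606 1092.21645972] [-0.20805474 -0.09828002  0.39675673  0.88861598]
```

View pics/scene0.png

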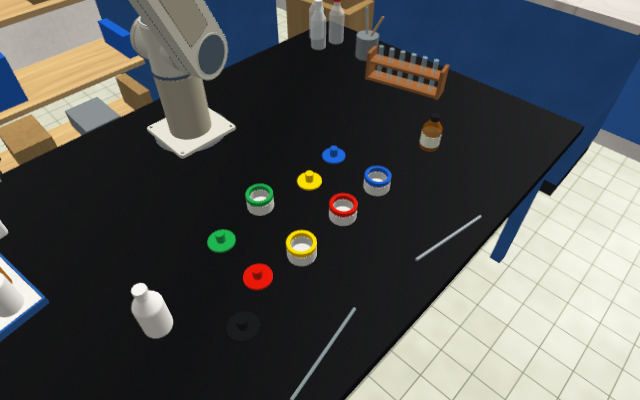

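View pics/side0.png

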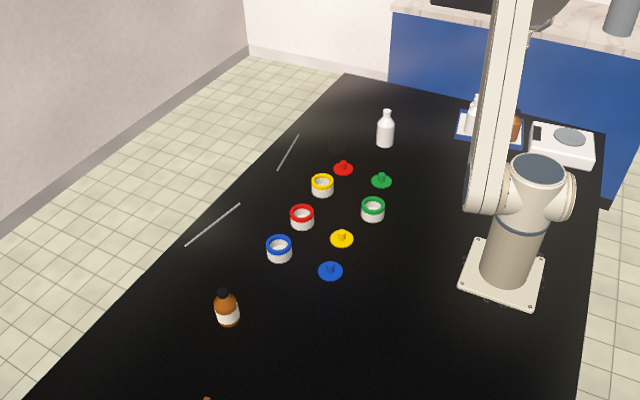

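Scene picture: lids green (221,240), red (258,276), yellow (310,180), blue (334,155); jars green (260,197), red (343,207), yellow (301,245), blue (377,178); brown bottle (431,133), white bottle (152,310), black decoy lid (243,325). The side view shows the same layout, with lids red (343,168), green (381,180), yellow (342,239) and blue (330,270).

```bash
cat > h.py <<'E'
import cv2, numpy as np
from scipy.spatial.transform import Rotation as R
from workcell import sensors, viewer
HUE={"red":(-8,8),"yellow":(22,35),"green":(50,85),"blue":(100,125)}
def cast(r,uv,z):
    p=cv2.undistortPoints(np.array(uv,float).reshape(-1,1,2),r["mtx"],r["D"])[:,0]
    d=np.c_[p[:,0],-p[:,1],-np.ones(len(p))]
    d=R.from_quat(r["orientation"],scalar_first=True).apply(d)
    e=np.array(r["eye"]); return (e+d*((z-e[2])/d[:,2])[:,None])[:,:2]
def find(r,roi=None):
    """centre candidates: {colour: [(x,y,area,kind,diam)]}; jars have a hole"""
    hsv=cv2.cvtColor(r["frame"],cv2.COLOR_RGB2HSV).astype(int); out={}
    for c,(a,b) in HUE.items():
        h=(hsv[...,0]-a)%180
        m=((h<=b-a)&(hsv[...,1]>140)&(hsv[...,2]>70)).astype(np.uint8)
        cs,hi=cv2.findContours(m,cv2.RETR_CCOMP,cv2.CHAIN_APPROX_NONE)
        out[c]=[]
        for i,k in enumerate(cs):
            if hi[0][i][3]>=0: continue
            hull=cv2.convexHull(k); A=cv2.contourArea(hull)
            if A<150: continue
            j=hi[0][i][2]; hole=0
            while j>=0: hole=max(hole,cv2.contourArea(cs[j])); j=hi[0][j][0]
            kind="jar" if hole>.15*A else "lid"
            if kind=="lid":   # drop the knob by an opening wider than it
                f=np.zeros_like(m); cv2.drawContours(f,[k],-1,1,-1)
                n=int(np.sqrt(A)*.55)|1
                f=cv2.morphologyEx(f,cv2.MORPH_OPEN,cv2.getStructuringElement(cv2.MORPH_ELLIPSE,(n,n)))
                cc,_=cv2.findContours(f,cv2.RETR_EXTERNAL,cv2.CHAIN_APPROX_NONE)
                if not cc: continue
                hull=cv2.convexHull(max(cc,key=cv2.contourArea))
            M=cv2.moments(hull); uv=(M["m10"]/M["m00"],M["m01"]/M["m00"])
            z=42 if kind=="jar" else 15
            P=cast(r,hull[:,0],z); x,y=cast(r,[uv],z)[0]
            if 300<np.hypot(x,y)<1000: out[c].append((kind,round(x,1),round(y,1),np.round(np.ptp(P,0)),np.round(uv)))
    return out
E
python3 - <<'E'
from h import *
for n in ["scene","side"]:
    r=viewer.get_image(n); print(n)
    for c,v in find(r).items():
        for q in v: print(c,*q)
E
```

```text
scene
red lid 619.1 -230.1 [75. 73.] [258. 276.]
red jar 623.8 67.8 [83. 84.] [343. 204.]
yellow jar 636.9 -102.0 [84. 83.] [301. 243.]
yellow lid 473.1 90.1 [77. 77.] [309. 180.]
green lid 468.3 -224.3 [75. 72.] [221. 240.]
green jar 433.3 -64.4 [83. 82.] [259. 194.]
blue jar 619.5 219.5 [81. 87.] [377. 175.]
blue lid 446.6 223.4 [78. 80.] [333. 155.]
blue lid -422.1 62.5 [151.  85.] [143.  75.]
blue lid -736.0 -346.5 [431. 144.] [ 9. 87.]
blue lid -476.3 630.3 [617. 488.] [246.  24.]
blue lid -971.5 232.0 [587. 299.] [116.  21.]
side
red jar 628.4 63.9 [82. 86.] [301. 212.]
red lid 622.1 -232.6 [75. 87.] [343. 168.]
yellow lid 476.7 88.1 [73. 78.] [341. 238.]
yellow jar 640.5 -104.8 [81. 89.] [322. 181.]
green jar 438.6 -69.2 [78. 87.] [373. 205.]
green lid 471.1 -226.7 [73. 86.] [381. 181.]
blue lid 450.0 220.3 [73. 76.] [330. 271.]
blue jar 623.2 215.2 [80. 85.] [278. 244.]
```

Call:
servo_tool(
  plan=[
    {"x":3.0,"y":2.5,"gripper":100},
    {"x":3.0,"y":2.5},
    {"x":3.0,"y":2.5},
    {"x":3.0,"y":2.5},
    {"x":3.0,"y":2.5},
  ],
)

```text
schema error: expected keys gripper, x, y, z, turn
```

Call:
servo_tool(
  plan=[
    {"x":3.0,"y":2.5},
    {"x":3.0,"y":2.5},
    {"x":3.0,"y":2.5},
    {"x":3.0,"y":2.5},
    {"x":3.0,"y":2.5},
  ],
)

```text
schema error: expected keys gripper, x, y, z, turn
```

Call:
servo_tool(
  plan=[
    {"x":3.0,"y":2.5},
    {"x":3.0,"y":2.5},
    {"x":3.0,"y":2.5},
    {"x":3.0,"y":2.3},
    {},
  ],
)

```text
schema error: expected keys gripper, x, y, z, turn
```

Run:
```python
from h import *
print(sensors.get_state()["eef_pos"])
r=viewer.get_image("wrist"); cv2.imwrite("pics/w1.png",r["frame"][:,:,::-1])
print(r["eye"])
for c,v in find(r).items():
    for q in v: print(c,*q)
print("bottle bases", cast(viewer.get_image("scene"),[(431,146),(158,330)],0))
```

```text
[ 164.11457996 -602.72052681  230.83210931]
[ 233.92235546 -583.44674365  374.32613015]
blue lid -73.1 -957.5 [29. 39.] [517. 391.]
blue lid 161.8 -847.2 [33. 20.] [520. 224.]
blue lid 238.0 -835.6 [29. 20.] [539. 160.]
bottle bases [[ 631.47879924  486.03310547]
 [ 559.85673355 -472.74722348]]
```

View pics/w1.png

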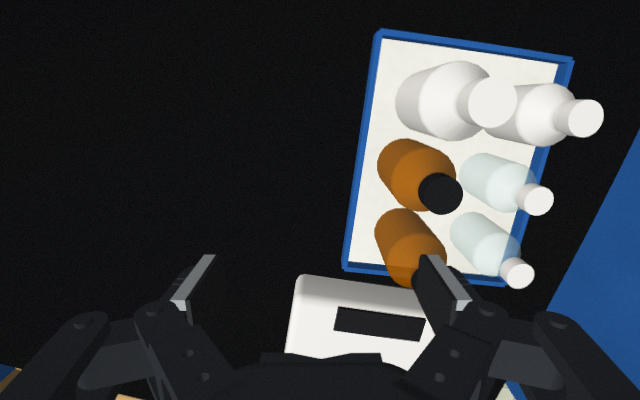

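The wrist picture at the start pose shows only the tray of bottles at (460,160), with the fingers at (190,290) and (445,290). The rows need all five keys, so I resend the move.

Call:
servo_tool(
  plan=[
    {"x":3.0,"y":2.5,"z":0,"turn":0,"gripper":100},
    {"x":3.0,"y":2.5,"z":0,"turn":0,"gripper":100},
    {"x":3.0,"y":2.5,"z":0,"turn":0,"gripper":100},
    {"x":3.0,"y":2.5,"z":0,"turn":0,"gripper":100},
    {"x":3.0,"y":2.5,"z":0,"turn":0,"gripper":100},
  ],
)

```text
time_s: 0.8
eef_pos: [315.2, -477.0, 231.4]
eef_rot: [0.0, 0.991, 0.132, 0.0]
ft_force: [0.7, -0.4, -0.4]
opening: 1.005
grip_force: 0.0
```

Call:
servo_tool(
  plan=[
    {"x":3.0,"y":2.5,"z":0,"turn":0,"gripper":100},
    {"x":3.0,"y":2.5,"z":0,"turn":0,"gripper":100},
    {"x":3.0,"y":2.5,"z":0,"turn":0,"gripper":100},
    {"x":3.0,"y":2.5,"z":0,"turn":0,"gripper":100},
    {"x":3.0,"y":2.5,"z":0,"turn":0,"gripper":100},
  ],
)

```text
time_s: 1.3
eef_pos: [465.3, -351.8, 231.4]
eef_rot: [0.0, 0.991, 0.133, 0.0]
ft_force: [0.2, -1.7, 0.1]
opening: 0.996
grip_force: 0.0
```

Call:
servo_tool(
  plan=[
    {"x":3.0,"y":2.5,"z":0,"turn":0,"gripper":100},
    {"x":3.0,"y":2.5,"z":0,"turn":0,"gripper":100},
    {"x":3.0,"y":2.5,"z":0,"turn":0,"gripper":100},
    {"x":3.0,"y":2.3,"z":0,"turn":0,"gripper":100},
    {"x":0,"y":0,"z":0,"turn":0,"gripper":100},
  ],
)

```text
time_s: 1.8
eef_pos: [587.4, -252.3, 231.3]
eef_rot: [-0.0, 0.991, 0.134, 0.001]
ft_force: [0.2, -0.9, -0.8]
opening: 1.002
grip_force: 0.0
```

Run:
```python
from h import *
s=sensors.get_state();print(s["time_s"],s["eef_pos"],s["eef_rot"])
r=viewer.get_image("wrist"); cv2.imwrite("pics/w2.png",r["frame"][:,:,::-1])
print(r["eye"])
for c,v in find(r).items():
    for q in v: print(c,*q)
```

```text
1.8 [ 587.37457923 -252.27300665  231.31669317] [-1.78496196e-05  9.90928322e-01  1.34388484e-01  8.91674306e-04]
[ 656.83066091 -232.62235521  374.94211982]
red lid 620.5 -230.7 [73. 74.] [310. 135.]
yellow lid 475.7 82.7 [75. 57.] [ 21. 186.]
yellow jar 639.7 -101.6 [78. 81.] [186.  83.]
green lid 469.8 -225.3 [74. 73.] [274. 256.]
green jar 435.7 -64.9 [84. 82.] [127. 258.]
```

View pics/w2.png

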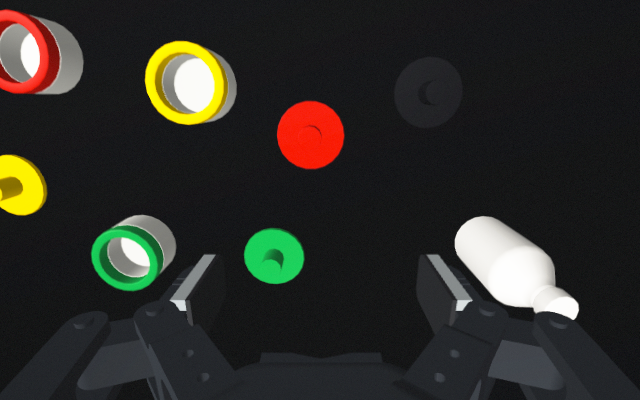

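The wrist picture shows the red lid (310,135), green lid (274,256), yellow jar (186,83), green jar (127,258), white bottle (500,265) and black decoy (428,92). The positions agree with the fixed cameras within 2 mm, so I grasp red.

Call:
servo_tool(
  plan=[
    {"x":1.7,"y":1.1,"z":-2,"turn":0,"gripper":100},
    {"x":1.6,"y":1.0,"z":-4,"turn":0,"gripper":100},
    {"x":0,"y":0,"z":-4,"turn":0,"gripper":100},
    {"x":0,"y":0,"z":-4,"turn":0,"gripper":100},
    {"x":0,"y":0,"z":-3,"turn":0,"gripper":100},
  ],
)

```text
time_s: 2.35
eef_pos: [615.1, -234.5, 58.8]
eef_rot: [-0.001, 0.991, 0.132, -0.001]
ft_force: [0.7, -0.4, -0.3]
opening: 1.001
grip_force: 0.0
```

Call:
servo_tool(
  plan=[
    {"x":0,"y":0,"z":-2,"turn":0,"gripper":60},
    {"x":0,"y":0,"z":-1.1,"turn":0,"gripper":60},
    {"x":0,"y":0,"z":-0.9,"turn":0,"gripper":60},
    {"x":0,"y":0,"z":0,"turn":0,"gripper":60},
    {"x":0,"y":0,"z":0,"turn":0,"gripper":60},
  ],
)

```text
time_s: 2.85
eef_pos: [617.7, -234.5, 22.3]
eef_rot: [0.0, 0.991, 0.132, 0.001]
ft_force: [1.3, -1.1, 0.1]
opening: 0.603
grip_force: 0.0
```

Call:
servo_tool(
  plan=[
    {"x":0.3,"y":0.3,"z":-0.1,"turn":0,"gripper":60},
    {"x":0,"y":0,"z":0,"turn":0,"gripper":10},
    {"x":0,"y":0,"z":0,"turn":0,"gripper":10},
    {"x":0,"y":0,"z":0,"turn":0,"gripper":10},
    {"x":0,"y":0,"z":0,"turn":0,"gripper":10},
  ],
)

```text
time_s: 3.35
eef_pos: [620.8, -231.1, 21.2]
eef_rot: [0.0, 0.991, 0.133, 0.001]
ft_force: [-0.4, 0.1, 5.9]
opening: 0.261
grip_force: 58.9
```

Call:
servo_tool(
  plan=[
    {"x":0,"y":0,"z":0,"turn":0,"gripper":10},
    {"x":0,"y":0,"z":0,"turn":0,"gripper":10},
    {"x":0,"y":0,"z":0,"turn":0,"gripper":10},
    {"x":0,"y":0,"z":0,"turn":0,"gripper":10},
    {"x":0,"y":0,"z":0,"turn":0,"gripper":10},
  ],
)

```text
time_s: 3.85
eef_pos: [620.9, -231.1, 21.2]
eef_rot: [0.0, 0.991, 0.133, 0.001]
ft_force: [0.6, 1.2, 6.2]
opening: 0.259
grip_force: 58.9
```

Call:
servo_tool(
  plan=[
    {"x":0,"y":0,"z":1,"turn":0,"gripper":10},
    {"x":0,"y":0,"z":2,"turn":0,"gripper":10},
    {"x":0,"y":0,"z":2,"turn":0,"gripper":10},
    {"x":0,"y":0,"z":2,"turn":0,"gripper":10},
    {"x":0,"y":1,"z":1,"turn":0,"gripper":10},
  ],
)

```text
time_s: 4.35
eef_pos: [621.0, -222.0, 102.5]
eef_rot: [0.001, 0.991, 0.132, 0.001]
ft_force: [0.0, -0.2, -0.0]
opening: 0.26
grip_force: 58.8
```

Call:
servo_tool(
  plan=[
    {"x":0,"y":2,"z":0,"turn":0,"gripper":10},
    {"x":0.1,"y":3,"z":0,"turn":0,"gripper":10},
    {"x":0.1,"y":3,"z":0,"turn":0,"gripper":10},
    {"x":0.1,"y":3,"z":0,"turn":0,"gripper":10},
    {"x":0.1,"y":3,"z":0,"turn":0,"gripper":10},
  ],
)

```text
time_s: 4.85
eef_pos: [622.8, -78.1, 99.0]
eef_rot: [-0.0, 0.991, 0.133, -0.001]
ft_force: [0.7, -0.5, -0.3]
opening: 0.257
grip_force: 58.8
```

Call:
servo_tool(
  plan=[
    {"x":0.1,"y":3,"z":0,"turn":0,"gripper":10},
    {"x":0,"y":3,"z":0,"turn":0,"gripper":10},
    {"x":0,"y":3,"z":0,"turn":0,"gripper":10},
    {"x":0,"y":3,"z":0,"turn":0,"gripper":10},
    {"x":0,"y":1.7,"z":0,"turn":0,"gripper":10},
  ],
)

```text
time_s: 5.35
eef_pos: [623.5, 59.3, 99.1]
eef_rot: [-0.0, 0.991, 0.134, -0.001]
ft_force: [0.3, -0.7, -0.9]
opening: 0.263
grip_force: 58.8
```

Run:
```python
from h import *
s=sensors.get_state();print(s["time_s"],s["eef_pos"],s["opening"],s["ft_force"])
for n in ["wrist","scene","side"]:
  r=viewer.get_image(n); cv2.imwrite("pics/%s3.png"%n,r["frame"][:,:,::-1]); print(n)
  for c,v in find(r).items():
    for q in v:
        if q[1]>0: print(c,*q)
```

```text
5.35 [623.5179391   59.34053164  99.14308084] 0.26335241033607737 [ 0.32829112 -0.74244781 -0.86735725]
wrist
red lid 623.8 66.6 [74. 88.] [312. 202.]
yellow jar 640.1 -104.4 [80. 89.] [558. 254.]
blue lid 455.3 229.8 [72. 65.] [ 78. 334.]
blue jar 623.0 220.9 [80. 85.] [ 73. 153.]
scene
red jar 609.2 82.6 [115. 118.] [343. 199.]
yellow jar 636.9 -102.0 [84. 82.] [301. 243.]
yellow lid 473.1 90.1 [77. 77.] [309. 180.]
green lid 468.3 -224.3 [75. 72.] [221. 240.]
green jar 433.3 -64.4 [83. 82.] [259. 194.]
blue jar 619.5 219.5 [81. 87.] [377. 175.]
side
red jar 639.5 40.2 [107. 139.] [302. 207.]
yellow lid 476.6 87.9 [73. 77.] [341. 238.]
yellow jar 640.2 -104.7 [81. 89.] [322. 181.]
green jar 437.9 -69.2 [77. 87.] [373. 205.]
green lid 470.6 -225.8 [73. 80.] [381. 181.]
blue lid 449.9 220.4 [73. 76.] [330. 271.]
blue jar 623.2 215.2 [80. 85.] [278. 244.]
```

View pics/wrist3.png

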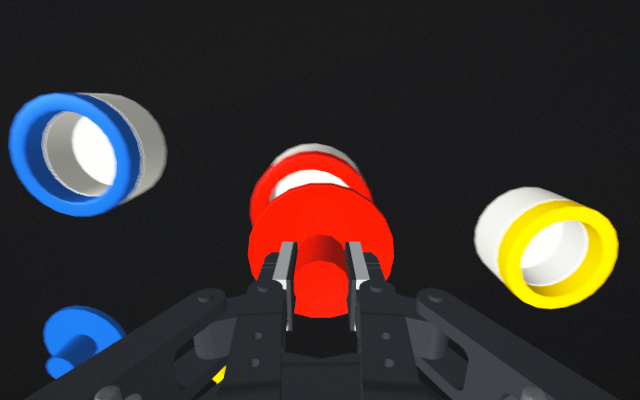

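The wrist picture shows the red lid held at (320,240) level, above the red jar (312,185). The blue jar is at (73,153) and the yellow jar at (557,254). I trim the position, then go down.

Call:
servo_tool(
  plan=[
    {"x":0.2,"y":0.9,"z":-0.5,"turn":0,"gripper":10},
    {"x":0,"y":0,"z":-0.5,"turn":0,"gripper":10},
    {"x":0,"y":0,"z":0,"turn":0,"gripper":10},
    {"x":0,"y":0,"z":0,"turn":0,"gripper":10},
    {"x":0,"y":0,"z":0,"turn":0,"gripper":10},
  ],
)

```text
time_s: 6.0
eef_pos: [627.2, 64.4, 90.3]
eef_rot: [0.0, 0.991, 0.132, -0.0]
ft_force: [-0.5, 0.2, -0.3]
opening: 0.259
grip_force: 58.8
```

Call:
servo_tool(
  plan=[
    {"x":-0.1,"y":0.2,"z":-1,"turn":0,"gripper":10},
    {"x":0,"y":0,"z":-1,"turn":0,"gripper":10},
    {"x":0,"y":0,"z":-0.5,"turn":0,"gripper":10},
    {"x":0,"y":0,"z":-0.3,"turn":0,"gripper":10},
    {"x":0,"y":0,"z":-0.2,"turn":0,"gripper":10},
  ],
)

```text
time_s: 6.5
eef_pos: [626.0, 67.0, 59.7]
eef_rot: [-0.0, 0.991, 0.133, -0.0]
ft_force: [-0.3, -0.9, -1.7]
opening: 0.261
grip_force: 58.8
```

Call:
servo_tool(
  plan=[
    {"x":0,"y":0,"z":-0.1,"turn":0,"gripper":10},
    {"x":0,"y":0,"z":0,"turn":0,"gripper":10},
    {"x":0,"y":0,"z":0,"turn":0,"gripper":10},
    {"x":0,"y":0,"z":0,"turn":0,"gripper":10},
    {"x":0,"y":0,"z":0,"turn":0,"gripper":10},
  ],
)

```text
time_s: 7.0
eef_pos: [626.3, 67.0, 59.5]
eef_rot: [0.0, 0.991, 0.133, 0.0]
ft_force: [0.2, -0.2, -0.3]
opening: 0.256
grip_force: 58.8
```

Call:
servo_tool(
  plan=[
    {"x":0,"y":0,"z":-0.1,"turn":0,"gripper":10},
    {"x":0,"y":0,"z":0,"turn":0,"gripper":10},
    {"x":0,"y":0,"z":0,"turn":0,"gripper":10},
    {"x":0,"y":0,"z":0,"turn":0,"gripper":10},
    {"x":0,"y":0,"z":0,"turn":0,"gripper":10},
  ],
)

```text
time_s: 7.5
eef_pos: [626.4, 67.0, 59.2]
eef_rot: [-0.0, 0.991, 0.132, 0.0]
ft_force: [-2.2, 0.1, 5.9]
opening: 0.258
grip_force: 59.8
```

Contact at 6 N, so the lid is seated. I release it, rise, and move towards the yellow lid (475, 88).

Call:
servo_tool(
  plan=[
    {"x":0,"y":0,"z":0,"turn":0,"gripper":50},
    {"x":0,"y":0,"z":0,"turn":0,"gripper":70},
    {"x":0,"y":0,"z":0,"turn":0,"gripper":70},
    {"x":0,"y":0,"z":0,"turn":0,"gripper":70},
    {"x":0,"y":0,"z":1.5,"turn":0,"gripper":70},
  ],
)

```text
time_s: 8.0
eef_pos: [624.6, 66.8, 71.9]
eef_rot: [-0.0, 0.991, 0.133, -0.002]
ft_force: [0.4, -0.4, -0.7]
opening: 0.697
grip_force: 0.0
```

Call:
servo_tool(
  plan=[
    {"x":0,"y":0,"z":3,"turn":0,"gripper":70},
    {"x":-1,"y":0,"z":3,"turn":0,"gripper":70},
    {"x":-4,"y":0.5,"z":0,"turn":0,"gripper":70},
    {"x":-4,"y":0.5,"z":0,"turn":0,"gripper":70},
    {"x":-4,"y":0.5,"z":0,"turn":0,"gripper":70},
  ],
)

```text
time_s: 8.5
eef_pos: [495.2, 82.1, 134.6]
eef_rot: [-0.0, 0.991, 0.132, 0.001]
ft_force: [0.1, 0.1, 0.7]
opening: 0.693
grip_force: 0.0
```

Call:
servo_tool(
  plan=[
    {"x":-2,"y":0.5,"z":0,"turn":0,"gripper":70},
    {"x":0,"y":0,"z":0,"turn":0,"gripper":70},
    {"x":0,"y":0,"z":0,"turn":0,"gripper":70},
    {"x":0,"y":0,"z":0,"turn":0,"gripper":70},
    {"x":0,"y":0,"z":0,"turn":0,"gripper":70},
  ],
)

```text
time_s: 9.0
eef_pos: [477.6, 86.9, 133.6]
eef_rot: [-0.0, 0.991, 0.132, 0.001]
ft_force: [0.1, 0.5, 0.2]
opening: 0.702
grip_force: 0.0
```

Run:
```python
from h import *
s=sensors.get_state();print(s["time_s"],s["eef_pos"])
for n in ["wrist","scene"]:
  r=viewer.get_image(n); cv2.imwrite("pics/%s4.png"%n,r["frame"][:,:,::-1]); print(n)
  for c,v in find(r).items():
    for q in v:
        if q[1]>0: print(c,*q)
```

```text
9.0 [477.6122582   86.88120685 133.55900922]
wrist
red lid 617.5 54.7 [53. 84.] [414.  25.]
yellow lid 476.2 88.3 [74. 73.] [319. 193.]
green lid 463.8 -212.2 [69. 61.] [622. 286.]
blue lid 450.5 221.0 [73. 74.] [156. 182.]
scene
red lid 605.3 90.3 [87. 93.] [343. 203.]
yellow jar 636.9 -102.0 [84. 83.] [301. 243.]
yellow lid 473.1 90.1 [77. 77.] [309. 180.]
green lid 468.3 -224.3 [75. 72.] [221. 240.]
green jar 433.3 -64.4 [83. 82.] [259. 194.]
blue jar 619.5 219.5 [81. 87.] [377. 175.]
blue lid 446.6 223.4 [78. 80.] [333. 155.]
```

View pics/wrist4.png

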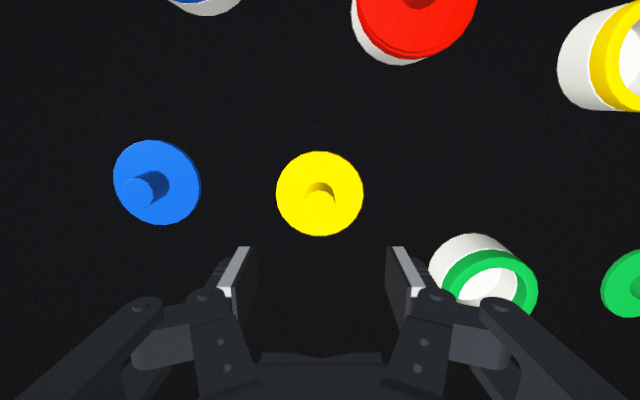

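The wrist picture shows the red lid seated flat on its jar (415,25), and the yellow lid (319,193) centred between the fingers. The blue lid is at (156,182).

Call:
servo_tool(
  plan=[
    {"x":-0.2,"y":0.2,"z":-2,"turn":0,"gripper":70},
    {"x":0,"y":0,"z":-3,"turn":0,"gripper":70},
    {"x":0,"y":0,"z":-3,"turn":0,"gripper":70},
    {"x":0,"y":0,"z":-2,"turn":0,"gripper":70},
    {"x":0,"y":0,"z":-1.1,"turn":0,"gripper":60},
  ],
)

```text
time_s: 9.6
eef_pos: [473.6, 88.7, 20.5]
eef_rot: [0.0, 0.991, 0.132, -0.001]
ft_force: [-0.3, -0.2, -0.5]
opening: 0.6
grip_force: 0.0
```

Call:
servo_tool(
  plan=[
    {"x":0,"y":0,"z":0,"turn":0,"gripper":60},
    {"x":0,"y":0,"z":0,"turn":0,"gripper":60},
    {"x":0,"y":0,"z":0,"turn":0,"gripper":60},
    {"x":0,"y":0,"z":0,"turn":0,"gripper":50},
    {"x":0,"y":0,"z":0,"turn":0,"gripper":50},
  ],
)

```text
time_s: 10.1
eef_pos: [474.7, 89.1, 23.1]
eef_rot: [-0.0, 0.991, 0.133, 0.001]
ft_force: [-0.1, 0.1, -0.5]
opening: 0.501
grip_force: 0.0
```

Call:
servo_tool(
  plan=[
    {"x":0.1,"y":0,"z":-0.1,"turn":0,"gripper":10},
    {"x":0,"y":0,"z":0,"turn":0,"gripper":10},
    {"x":0,"y":0,"z":0,"turn":0,"gripper":10},
    {"x":0,"y":0,"z":0,"turn":0,"gripper":10},
    {"x":0,"y":0,"z":0,"turn":0,"gripper":10},
  ],
)

```text
time_s: 10.6
eef_pos: [475.6, 89.0, 21.8]
eef_rot: [0.0, 0.991, 0.133, 0.0]
ft_force: [-1.5, -0.9, 6.7]
opening: 0.261
grip_force: 58.4
```

Call:
servo_tool(
  plan=[
    {"x":0,"y":0,"z":0,"turn":0,"gripper":10},
    {"x":0,"y":0,"z":0,"turn":0,"gripper":10},
    {"x":0,"y":0,"z":1,"turn":0,"gripper":10},
    {"x":0,"y":0,"z":2,"turn":0,"gripper":10},
    {"x":0,"y":0,"z":3,"turn":0,"gripper":10},
  ],
)

```text
time_s: 11.1
eef_pos: [474.0, 88.8, 81.3]
eef_rot: [0.0, 0.991, 0.132, -0.002]
ft_force: [0.9, 0.1, -0.2]
opening: 0.259
grip_force: 58.8
```

Call:
servo_tool(
  plan=[
    {"x":1,"y":-1.2,"z":2,"turn":0,"gripper":10},
    {"x":2,"y":-2.4,"z":0,"turn":0,"gripper":10},
    {"x":2.5,"y":-3,"z":0,"turn":0,"gripper":10},
    {"x":2.5,"y":-3,"z":0,"turn":0,"gripper":10},
    {"x":2.5,"y":-3,"z":0,"turn":0,"gripper":10},
  ],
)

```text
time_s: 11.6
eef_pos: [580.9, -38.2, 102.1]
eef_rot: [0.0, 0.991, 0.133, 0.0]
ft_force: [1.4, -0.7, -1.8]
opening: 0.264
grip_force: 58.8
```

Call:
servo_tool(
  plan=[
    {"x":2.5,"y":-3,"z":0,"turn":0,"gripper":10},
    {"x":2,"y":-2.4,"z":0,"turn":0,"gripper":10},
    {"x":1.3,"y":-1.2,"z":0,"turn":0,"gripper":10},
    {"x":0,"y":0,"z":0,"turn":0,"gripper":10},
    {"x":0,"y":0,"z":0,"turn":0,"gripper":10},
  ],
)

```text
time_s: 12.1
eef_pos: [637.4, -102.9, 101.3]
eef_rot: [-0.0, 0.991, 0.132, -0.001]
ft_force: [-0.9, -0.2, -1.0]
opening: 0.26
grip_force: 58.9
```

Call:
servo_tool(
  plan=[
    {"x":0,"y":0,"z":-0.5,"turn":0,"gripper":10},
    {"x":0,"y":0,"z":0,"turn":0,"gripper":10},
    {"x":0,"y":0,"z":0,"turn":0,"gripper":10},
    {"x":0,"y":0,"z":0,"turn":0,"gripper":10},
    {"x":0,"y":0,"z":0,"turn":0,"gripper":10},
  ],
)

```text
time_s: 12.6
eef_pos: [638.2, -102.8, 96.5]
eef_rot: [0.0, 0.991, 0.133, 0.0]
ft_force: [-0.3, 0.7, 0.1]
opening: 0.259
grip_force: 58.9
```

Call:
servo_tool(
  plan=[
    {"x":0,"y":0,"z":-1.5,"turn":0,"gripper":10},
    {"x":0,"y":0,"z":-1,"turn":0,"gripper":10},
    {"x":0,"y":0,"z":-0.6,"turn":0,"gripper":10},
    {"x":0,"y":0,"z":-0.3,"turn":0,"gripper":10},
    {"x":0,"y":0,"z":-0.2,"turn":0,"gripper":10},
  ],
)

```text
time_s: 13.1
eef_pos: [637.8, -103.0, 59.8]
eef_rot: [-0.0, 0.991, 0.133, -0.001]
ft_force: [-5.1, 1.0, 14.3]
opening: 0.259
grip_force: 60.1
```

Call:
servo_tool(
  plan=[
    {"x":0,"y":0,"z":0,"turn":0,"gripper":10},
    {"x":0,"y":0,"z":-0.1,"turn":0,"gripper":10},
    {"x":0,"y":0,"z":0,"turn":0,"gripper":10},
    {"x":0,"y":0,"z":0,"turn":0,"gripper":10},
    {"x":0,"y":0,"z":0,"turn":0,"gripper":10},
  ],
)

```text
time_s: 13.6
eef_pos: [638.6, -103.2, 59.9]
eef_rot: [0.0, 0.991, 0.132, 0.0]
ft_force: [-0.4, -0.4, 5.9]
opening: 0.258
grip_force: 59.3
```

Call:
servo_tool(
  plan=[
    {"x":0,"y":0,"z":0,"turn":0,"gripper":50},
    {"x":0,"y":0,"z":0,"turn":0,"gripper":70},
    {"x":0,"y":0,"z":0,"turn":0,"gripper":70},
    {"x":0,"y":0,"z":0,"turn":0,"gripper":70},
    {"x":0,"y":0,"z":1.5,"turn":0,"gripper":70},
  ],
)

```text
time_s: 14.1
eef_pos: [636.6, -102.7, 72.8]
eef_rot: [-0.001, 0.991, 0.133, -0.002]
ft_force: [-0.5, 0.5, -0.1]
opening: 0.702
grip_force: 0.0
```

Call:
servo_tool(
  plan=[
    {"x":0,"y":0,"z":3,"turn":0,"gripper":70},
    {"x":-0.9,"y":-0.6,"z":3,"turn":0,"gripper":70},
    {"x":-3.2,"y":-2.3,"z":0,"turn":0,"gripper":70},
    {"x":-3.2,"y":-2.3,"z":0,"turn":0,"gripper":70},
    {"x":-3.2,"y":-2.3,"z":0,"turn":0,"gripper":70},
  ],
)

```text
time_s: 14.6
eef_pos: [532.6, -178.6, 135.8]
eef_rot: [0.0, 0.991, 0.133, 0.001]
ft_force: [0.5, 0.3, -0.1]
opening: 0.702
grip_force: 0.0
```

Call:
servo_tool(
  plan=[
    {"x":-3.2,"y":-2.3,"z":0,"turn":0,"gripper":70},
    {"x":-3.2,"y":-2.3,"z":0,"turn":0,"gripper":70},
    {"x":0,"y":0,"z":0,"turn":0,"gripper":70},
    {"x":0,"y":0,"z":0,"turn":0,"gripper":70},
    {"x":0,"y":0,"z":0,"turn":0,"gripper":70},
  ],
)

```text
time_s: 15.1
eef_pos: [470.4, -224.1, 135.1]
eef_rot: [0.0, 0.991, 0.133, 0.001]
ft_force: [0.5, -0.7, 0.1]
opening: 0.698
grip_force: 0.0
```

Run:
```python
from h import *
s=sensors.get_state();print(s["time_s"],s["eef_pos"])
for n in ["wrist","scene"]:
  r=viewer.get_image(n); cv2.imwrite("pics/%s5.png"%n,r["frame"][:,:,::-1]); print(n)
  for c,v in find(r).items():
    for q in v:
        if q[1]>0: print(c,*q)
```

```text
15.1 [ 470.36226322 -224.05418949  135.10960397]
wrist
green lid 471.0 -225.5 [73. 73.] [323. 191.]
green jar 437.3 -64.3 [82. 84.] [106. 189.]
scene
red lid 605.3 90.3 [87. 93.] [343. 203.]
yellow lid 619.6 -85.8 [90. 88.] [301. 242.]
green lid 468.3 -224.3 [75. 72.] [221. 240.]
green jar 433.3 -64.4 [83. 82.] [259. 194.]
blue jar 619.5 219.5 [81. 87.] [377. 175.]
blue lid 446.6 223.4 [78. 80.] [333. 155.]
```

View pics/wrist5.png

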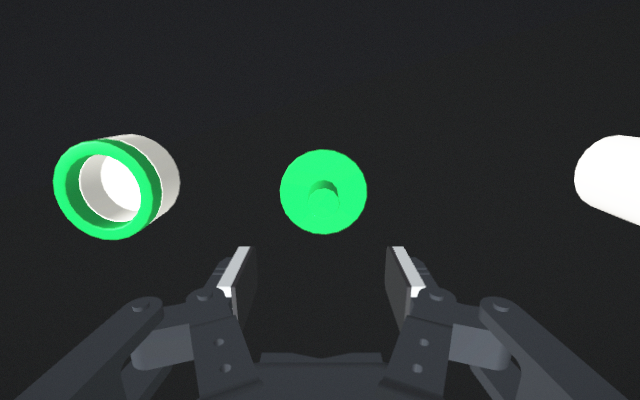

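The wrist picture shows the green lid at (323,191) between the fingers. The green jar is at (106,189), and the white bottle at (610,180) is clear.

Call:
servo_tool(
  plan=[
    {"x":0,"y":-0.1,"z":-2,"turn":0,"gripper":70},
    {"x":0,"y":0,"z":-3,"turn":0,"gripper":70},
    {"x":0,"y":0,"z":-3,"turn":0,"gripper":70},
    {"x":0,"y":0,"z":-2,"turn":0,"gripper":70},
    {"x":0,"y":0,"z":-0.9,"turn":0,"gripper":60},
  ],
)

```text
time_s: 15.7
eef_pos: [468.9, -223.9, 23.4]
eef_rot: [-0.001, 0.991, 0.133, -0.001]
ft_force: [-0.1, 0.2, -0.9]
opening: 0.599
grip_force: 0.0
```

Call:
servo_tool(
  plan=[
    {"x":0,"y":0,"z":-0.4,"turn":0,"gripper":60},
    {"x":0,"y":0,"z":0,"turn":0,"gripper":60},
    {"x":0,"y":0,"z":0,"turn":0,"gripper":60},
    {"x":0,"y":0,"z":0,"turn":0,"gripper":50},
    {"x":0,"y":0,"z":0,"turn":0,"gripper":50},
  ],
)

```text
time_s: 16.2
eef_pos: [469.7, -225.3, 22.1]
eef_rot: [0.0, 0.991, 0.132, 0.001]
ft_force: [-0.2, 0.6, -0.1]
opening: 0.497
grip_force: 0.0
```

Call:
servo_tool(
  plan=[
    {"x":0,"y":0,"z":0,"turn":0,"gripper":10},
    {"x":0,"y":0,"z":0,"turn":0,"gripper":10},
    {"x":0,"y":0,"z":0,"turn":0,"gripper":10},
    {"x":0,"y":0,"z":0,"turn":0,"gripper":10},
    {"x":0,"y":0,"z":0,"turn":0,"gripper":10},
  ],
)

```text
time_s: 16.7
eef_pos: [469.5, -225.2, 22.0]
eef_rot: [0.0, 0.991, 0.132, 0.0]
ft_force: [-0.5, 0.7, 6.0]
opening: 0.256
grip_force: 58.4
```

Call:
servo_tool(
  plan=[
    {"x":0,"y":0,"z":1,"turn":0,"gripper":10},
    {"x":0,"y":0,"z":2,"turn":0,"gripper":10},
    {"x":0,"y":0,"z":3,"turn":0,"gripper":10},
    {"x":0,"y":0,"z":1.5,"turn":0,"gripper":10},
    {"x":-0.4,"y":1.9,"z":0,"turn":0,"gripper":10},
  ],
)

```text
time_s: 17.2
eef_pos: [467.6, -207.8, 99.1]
eef_rot: [0.002, 0.991, 0.132, 0.003]
ft_force: [0.0, -0.2, -1.0]
opening: 0.259
grip_force: 58.8
```

Call:
servo_tool(
  plan=[
    {"x":-0.6,"y":3,"z":0,"turn":0,"gripper":10},
    {"x":-0.6,"y":3,"z":0,"turn":0,"gripper":10},
    {"x":-0.6,"y":3,"z":0,"turn":0,"gripper":10},
    {"x":-0.6,"y":3,"z":0,"turn":0,"gripper":10},
    {"x":-0.6,"y":2,"z":0,"turn":0,"gripper":10},
  ],
)

```text
time_s: 17.7
eef_pos: [433.2, -63.6, 95.8]
eef_rot: [-0.0, 0.991, 0.133, -0.001]
ft_force: [0.1, 0.0, -0.8]
opening: 0.262
grip_force: 58.9
```

Call:
servo_tool(
  plan=[
    {"x":0,"y":0,"z":0,"turn":0,"gripper":10},
    {"x":0,"y":0,"z":0,"turn":0,"gripper":10},
    {"x":0,"y":0,"z":0,"turn":0,"gripper":10},
    {"x":0,"y":0,"z":0,"turn":0,"gripper":10},
    {"x":0,"y":0,"z":0,"turn":0,"gripper":10},
  ],
)

```text
time_s: 18.2
eef_pos: [435.4, -66.7, 96.3]
eef_rot: [0.0, 0.991, 0.132, 0.0]
ft_force: [0.4, 0.0, 0.1]
opening: 0.255
grip_force: 58.9
```

Call:
servo_tool(
  plan=[
    {"x":0,"y":0,"z":-1.5,"turn":0,"gripper":10},
    {"x":0,"y":0,"z":-1,"turn":0,"gripper":10},
    {"x":0,"y":0,"z":-0.6,"turn":0,"gripper":10},
    {"x":0,"y":0,"z":-0.3,"turn":0,"gripper":10},
    {"x":0,"y":0,"z":-0.2,"turn":0,"gripper":10},
  ],
)

```text
time_s: 18.7
eef_pos: [435.1, -66.1, 60.0]
eef_rot: [-0.0, 0.991, 0.132, -0.0]
ft_force: [-0.2, -0.1, 1.1]
opening: 0.258
grip_force: 59.0
```

Call:
servo_tool(
  plan=[
    {"x":0,"y":0,"z":0,"turn":0,"gripper":10},
    {"x":0,"y":0,"z":0,"turn":0,"gripper":10},
    {"x":0,"y":0,"z":0,"turn":0,"gripper":10},
    {"x":0,"y":0,"z":0,"turn":0,"gripper":10},
    {"x":0,"y":0,"z":0,"turn":0,"gripper":10},
  ],
)

```text
time_s: 19.2
eef_pos: [435.3, -66.0, 60.5]
eef_rot: [0.0, 0.991, 0.133, 0.0]
ft_force: [0.1, -0.2, -1.5]
opening: 0.254
grip_force: 58.8
```

Call:
servo_tool(
  plan=[
    {"x":0,"y":0,"z":-0.1,"turn":0,"gripper":10},
    {"x":0,"y":0,"z":0,"turn":0,"gripper":10},
    {"x":0,"y":0,"z":0,"turn":0,"gripper":10},
    {"x":0,"y":0,"z":0,"turn":0,"gripper":10},
    {"x":0,"y":0,"z":0,"turn":0,"gripper":10},
  ],
)

```text
time_s: 19.7
eef_pos: [435.3, -66.0, 60.0]
eef_rot: [0.0, 0.991, 0.133, 0.0]
ft_force: [-2.5, 1.7, 11.0]
opening: 0.258
grip_force: 60.1
```

Call:
servo_tool(
  plan=[
    {"x":0,"y":0,"z":0,"turn":0,"gripper":50},
    {"x":0,"y":0,"z":0,"turn":0,"gripper":70},
    {"x":0,"y":0,"z":0,"turn":0,"gripper":70},
    {"x":0,"y":0,"z":0,"turn":0,"gripper":70},
    {"x":0,"y":0,"z":1.5,"turn":0,"gripper":70},
  ],
)

```text
time_s: 20.2
eef_pos: [434.0, -65.8, 73.2]
eef_rot: [-0.001, 0.991, 0.132, -0.002]
ft_force: [-0.2, -0.1, 0.6]
opening: 0.698
grip_force: 0.0
```

Call:
servo_tool(
  plan=[
    {"x":0,"y":0,"z":3,"turn":0,"gripper":70},
    {"x":0,"y":0.7,"z":3,"turn":0,"gripper":70},
    {"x":0.2,"y":3.5,"z":0,"turn":0,"gripper":70},
    {"x":0.2,"y":3.5,"z":0,"turn":0,"gripper":70},
    {"x":0.2,"y":3.5,"z":0,"turn":0,"gripper":70},
  ],
)

```text
time_s: 20.7
eef_pos: [441.3, 47.0, 134.7]
eef_rot: [0.0, 0.991, 0.132, 0.0]
ft_force: [0.2, -0.3, -0.1]
opening: 0.699
grip_force: 0.0
```

Call:
servo_tool(
  plan=[
    {"x":0.2,"y":3.5,"z":0,"turn":0,"gripper":70},
    {"x":0.2,"y":3.5,"z":0,"turn":0,"gripper":70},
    {"x":0.2,"y":3.5,"z":0,"turn":0,"gripper":70},
    {"x":0.2,"y":3.5,"z":0,"turn":0,"gripper":70},
    {"x":0,"y":3.5,"z":0,"turn":0,"gripper":70},
  ],
)

```text
time_s: 21.2
eef_pos: [449.1, 222.5, 134.2]
eef_rot: [0.0, 0.991, 0.133, 0.0]
ft_force: [0.6, -0.4, 0.9]
opening: 0.698
grip_force: 0.0
```

Call:
servo_tool(
  plan=[
    {"x":0,"y":0,"z":0,"turn":0,"gripper":70},
    {"x":0,"y":0,"z":0,"turn":0,"gripper":70},
    {"x":0,"y":0,"z":0,"turn":0,"gripper":70},
    {"x":0,"y":0,"z":0,"turn":0,"gripper":70},
    {"x":0,"y":0,"z":0,"turn":0,"gripper":70},
  ],
)

```text
time_s: 21.7
eef_pos: [449.2, 220.1, 134.3]
eef_rot: [0.0, 0.991, 0.132, -0.0]
ft_force: [-0.9, -0.1, 1.4]
opening: 0.697
grip_force: 0.0
```

Run:
```python
from h import *
s=sensors.get_state();print(s["time_s"],s["eef_pos"],s["qpos"])
for n in ["wrist","scene"]:
  r=viewer.get_image(n); cv2.imwrite("pics/%s6.png"%n,r["frame"][:,:,::-1]); print(n)
  for c,v in find(r).items():
    for q in v:
        if q[1]>0: print(c,*q)
```

```text
21.7 [449.20698075 220.08441605 134.31165197] [ 4.31810309e-01  3.87935366e-01  1.97058409e+00 -8.17461657e-05
  7.83323784e-01  1.73819889e+00]
wrist
red lid 623.0 49.8 [59. 83.] [599.  35.]
green lid 419.8 -85.3 [89. 82.] [619. 300.]
scene
red lid 605.3 90.3 [87. 93.] [343. 203.]
yellow lid 619.6 -85.9 [90. 88.] [301. 242.]
green lid 408.6 -46.5 [90. 86.] [259. 193.]
blue jar 619.5 219.5 [81. 87.] [377. 175.]
blue lid 446.6 223.4 [78. 80.] [333. 155.]
```

View pics/wrist6.png

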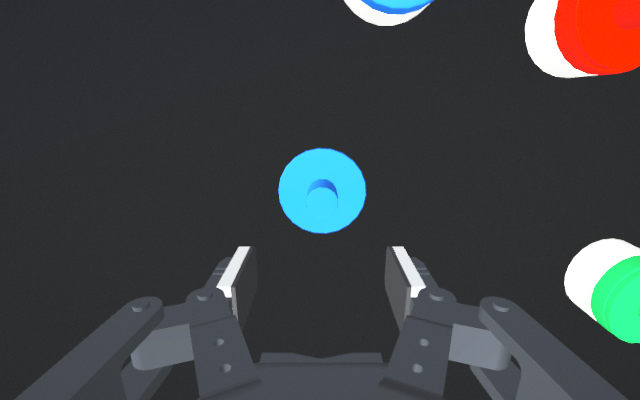

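The blue lid sits at (322,191), centred between the fingers, brighter than before because of exposure. The red and green lids are seated on their jars.

Call:
servo_tool(
  plan=[
    {"x":0,"y":0,"z":-2,"turn":0,"gripper":70},
    {"x":0,"y":0,"z":-3,"turn":0,"gripper":70},
    {"x":0,"y":0,"z":-3,"turn":0,"gripper":70},
    {"x":0,"y":0,"z":-2,"turn":0,"gripper":70},
    {"x":0,"y":0,"z":-0.9,"turn":0,"gripper":60},
  ],
)

```text
time_s: 22.3
eef_pos: [448.2, 220.2, 23.6]
eef_rot: [0.0, 0.991, 0.132, -0.001]
ft_force: [0.4, 0.1, -0.5]
opening: 0.605
grip_force: 0.0
```

Call:
servo_tool(
  plan=[
    {"x":0,"y":0,"z":-0.3,"turn":0,"gripper":60},
    {"x":0,"y":0,"z":0,"turn":0,"gripper":60},
    {"x":0,"y":0,"z":0,"turn":0,"gripper":60},
    {"x":0,"y":0,"z":0,"turn":0,"gripper":50},
    {"x":0,"y":0,"z":0,"turn":0,"gripper":50},
  ],
)

```text
time_s: 22.8
eef_pos: [449.7, 221.2, 23.1]
eef_rot: [-0.0, 0.991, 0.133, 0.001]
ft_force: [-0.3, -0.7, 0.4]
opening: 0.497
grip_force: 0.0
```

Call:
servo_tool(
  plan=[
    {"x":0,"y":0,"z":0,"turn":0,"gripper":10},
    {"x":0,"y":0,"z":0,"turn":0,"gripper":10},
    {"x":0,"y":0,"z":0,"turn":0,"gripper":10},
    {"x":0,"y":0,"z":0,"turn":0,"gripper":10},
    {"x":0,"y":0,"z":0,"turn":0,"gripper":10},
  ],
)

```text
time_s: 23.3
eef_pos: [449.4, 221.1, 22.9]
eef_rot: [-0.0, 0.991, 0.133, 0.0]
ft_force: [-1.6, -1.1, 6.5]
opening: 0.258
grip_force: 58.4
```

Call:
servo_tool(
  plan=[
    {"x":0,"y":0,"z":1,"turn":0,"gripper":10},
    {"x":0,"y":0,"z":2,"turn":0,"gripper":10},
    {"x":0,"y":0,"z":3,"turn":0,"gripper":10},
    {"x":0,"y":0,"z":1.5,"turn":0,"gripper":10},
    {"x":1.2,"y":0,"z":0,"turn":0,"gripper":10},
  ],
)

```text
time_s: 23.8
eef_pos: [461.6, 221.4, 99.6]
eef_rot: [-0.0, 0.991, 0.133, 0.001]
ft_force: [0.6, 0.9, -0.1]
opening: 0.257
grip_force: 58.8
```

Call:
servo_tool(
  plan=[
    {"x":3.3,"y":-0.1,"z":0,"turn":0,"gripper":10},
    {"x":3.3,"y":-0.1,"z":0,"turn":0,"gripper":10},
    {"x":3.3,"y":-0.1,"z":0,"turn":0,"gripper":10},
    {"x":3.3,"y":-0.1,"z":0,"turn":0,"gripper":10},
    {"x":2.8,"y":0,"z":0,"turn":0,"gripper":10},
  ],
)

```text
time_s: 24.3
eef_pos: [623.3, 216.4, 96.3]
eef_rot: [0.0, 0.991, 0.132, -0.0]
ft_force: [-0.1, -0.0, -1.8]
opening: 0.261
grip_force: 58.8
```

Call:
servo_tool(
  plan=[
    {"x":0,"y":0,"z":0,"turn":0,"gripper":10},
    {"x":0,"y":0,"z":0,"turn":0,"gripper":10},
    {"x":0,"y":0,"z":0,"turn":0,"gripper":10},
    {"x":0,"y":0,"z":0,"turn":0,"gripper":10},
    {"x":0,"y":0,"z":0,"turn":0,"gripper":10},
  ],
)

```text
time_s: 24.8
eef_pos: [620.5, 217.1, 97.3]
eef_rot: [0.0, 0.991, 0.133, -0.0]
ft_force: [-0.3, 0.5, 0.2]
opening: 0.258
grip_force: 58.8
```

Call:
servo_tool(
  plan=[
    {"x":0.1,"y":0,"z":-1.5,"turn":0,"gripper":10},
    {"x":0,"y":0,"z":-1,"turn":0,"gripper":10},
    {"x":0,"y":0,"z":-0.6,"turn":0,"gripper":10},
    {"x":0,"y":0,"z":-0.3,"turn":0,"gripper":10},
    {"x":0,"y":0,"z":-0.2,"turn":0,"gripper":10},
  ],
)

```text
time_s: 25.3
eef_pos: [621.7, 216.8, 61.0]
eef_rot: [0.0, 0.991, 0.133, -0.001]
ft_force: [-6.2, -1.3, 13.8]
opening: 0.257
grip_force: 59.8
```

Call:
servo_tool(
  plan=[
    {"x":0,"y":0,"z":0,"turn":0,"gripper":10},
    {"x":0,"y":0,"z":0,"turn":0,"gripper":10},
    {"x":0,"y":0,"z":0,"turn":0,"gripper":10},
    {"x":0,"y":0,"z":0,"turn":0,"gripper":10},
    {"x":0,"y":0,"z":0,"turn":0,"gripper":10},
  ],
)

```text
time_s: 25.8
eef_pos: [622.2, 217.0, 61.4]
eef_rot: [-0.0, 0.991, 0.132, 0.0]
ft_force: [0.9, 0.5, -0.6]
opening: 0.255
grip_force: 58.9
```

Call:
servo_tool(
  plan=[
    {"x":0,"y":0,"z":-0.1,"turn":0,"gripper":10},
    {"x":0,"y":0,"z":0,"turn":0,"gripper":10},
    {"x":0,"y":0,"z":0,"turn":0,"gripper":10},
    {"x":0,"y":0,"z":0,"turn":0,"gripper":10},
    {"x":0,"y":0,"z":0,"turn":0,"gripper":10},
  ],
)

```text
time_s: 26.3
eef_pos: [622.4, 217.0, 61.0]
eef_rot: [-0.0, 0.991, 0.133, 0.0]
ft_force: [-1.6, -0.3, 5.4]
opening: 0.259
grip_force: 59.5
```

Call:
servo_tool(
  plan=[
    {"x":0,"y":0,"z":0,"turn":0,"gripper":50},
    {"x":0,"y":0,"z":0,"turn":0,"gripper":70},
    {"x":0,"y":0,"z":0,"turn":0,"gripper":70},
    {"x":0,"y":0,"z":0,"turn":0,"gripper":70},
    {"x":0,"y":0,"z":1.5,"turn":0,"gripper":70},
  ],
)

```text
time_s: 26.8
eef_pos: [620.6, 216.4, 73.7]
eef_rot: [0.0, 0.991, 0.133, -0.002]
ft_force: [0.4, -0.1, -0.2]
opening: 0.699
grip_force: 0.0
```

Call:
servo_tool(
  plan=[
    {"x":0,"y":0,"z":3,"turn":0,"gripper":70},
    {"x":0,"y":0,"z":4,"turn":0,"gripper":70},
    {"x":-2,"y":0,"z":4,"turn":0,"gripper":70},
    {"x":-4,"y":0,"z":2,"turn":0,"gripper":70},
    {"x":-4,"y":0,"z":0,"turn":0,"gripper":70},
  ],
)

```text
time_s: 27.3
eef_pos: [523.6, 217.7, 209.9]
eef_rot: [-0.001, 0.991, 0.132, 0.004]
ft_force: [-0.9, 0.2, 0.3]
opening: 0.696
grip_force: 0.0
```

Call:
servo_tool(
  plan=[
    {"x":-4,"y":0,"z":0,"turn":0,"gripper":70},
    {"x":-3,"y":0,"z":0,"turn":0,"gripper":70},
    {"x":0,"y":0,"z":0,"turn":0,"gripper":70},
    {"x":0,"y":0,"z":0,"turn":0,"gripper":70},
    {"x":0,"y":0,"z":0,"turn":0,"gripper":70},
  ],
)

```text
time_s: 27.8
eef_pos: [453.7, 217.4, 206.2]
eef_rot: [-0.0, 0.991, 0.132, 0.001]
ft_force: [-0.1, 0.8, 0.3]
opening: 0.701
grip_force: 0.0
```

Run:
```python
from h import *
s=sensors.get_state();print(s["time_s"],s["eef_pos"],s["dq"])
im=[]
for n,(y,x) in {"scene":(130,200),"side":(130,230)}.items():
  r=viewer.get_image(n); im.append(cv2.resize(r["frame"][y:y+150,x:x+200,::-1],None,fx=4,fy=2*2)[:, :]); print(n)
  for c,v in find(r).items():
    for q in v:
        if q[1]>0: print(c,*q[:4])
cv2.imwrite("pics/f1.png",im[0]); cv2.imwrite("pics/f2.png",im[1])
```

```text
27.8 [453.65513549 217.35171295 206.16709178] [-0.00166563  0.01643829 -0.0015029   0.00056022 -0.00047906  0.00083105]
scene
red lid 605.3 90.3 [87. 93.]
yellow lid 619.6 -85.8 [90. 88.]
green lid 408.6 -46.5 [90. 86.]
blue lid 601.5 247.2 [85. 97.]
side
red lid 644.6 36.6 [85. 90.]
green lid 449.0 -100.3 [81. 95.]
blue lid 640.0 192.2 [84. 88.]
```

View pics/f1.png

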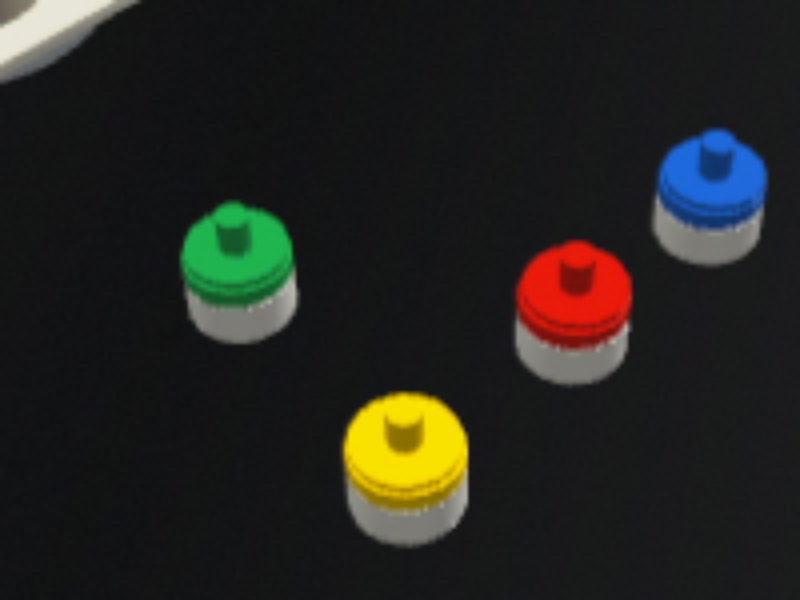

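View pics/f2.png

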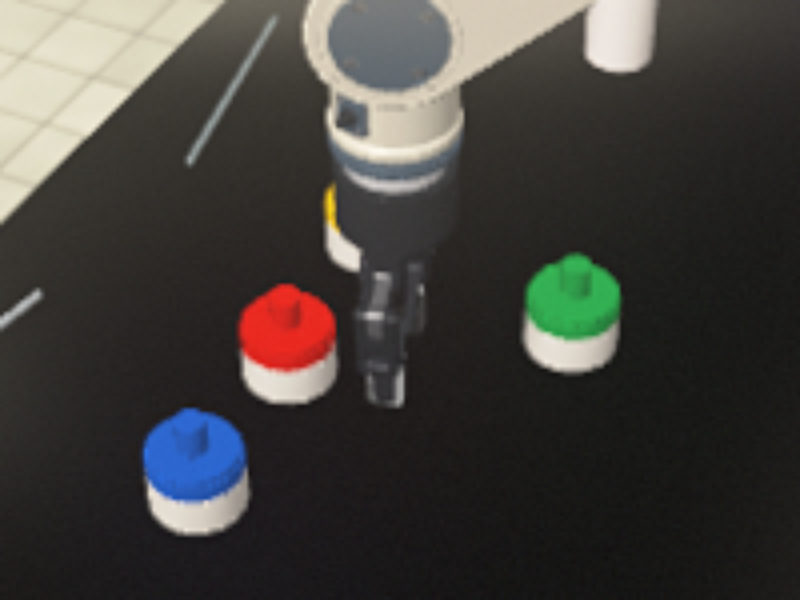

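Both views show all four lids lying flat on their own jars: green (235,260), yellow (405,450), red (573,300) and blue (712,185) in the scene crop. The gripper is clear of everything, so I hand in.

```bash
python3 -c "
from workcell import ticket
print(ticket.job_done())"
```

```text
the job is handed in; nothing more can be done
None
```

The job is handed in: all four lids are seated flat on the jars of their own colour, the jars are upright, and the bottles were not approached; the hand-in call returned no verdict.

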